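# Uncover the centrifuge and latch its lid

## Task

Get the centrifuge ready to run: take the loose dust cover on its bowl by the slanting tab, tip it up with its far edge still over the bowl, lift it off from under the open lid, and lay it flat, right way up, in the middle of the low drying plate without dropping it. Then close the centrifuge's hinged lid and press it fully home so that it snaps past its catch. Leave the bottle, the slide box and the beaker where they are.

Things in the scene. Friction and masses are not known exactly. Their poses are not given: they have to be found in the camera images.
- centrifuge: benchtop centrifuge, fixed; housing 210 (x) x 230 (y) x 100 mm high, off-white over grey. Origin at table level on the axis of its round bowl; the housing reaches from x = -85 mm (its front, facing the robot at yaw 0) to x = +125 mm, y = +-115 mm. The bowl has a steel rim, outer radius 70 mm, that stands 12 mm above the housing top (rim top 112 mm above the table)
- bowl_rim (a point): centre of the bowl's mouth, level with the top of the steel rim; axes as the centrifuge
- lid (a joint): angle of the centrifuge's hinged lid: 0 = shut and latched, grows as it opens, 1.3 = fully open. The hinge is stiff, so the lid stays where it is left. When closing, it meets a sprung catch at about 0.055 rad and needs roughly 12 N downwards at the front edge to snap past it to 0. It starts open at about 1 rad, leaning over the bowl
- lid_hinge (a point): centre of the lid's hinge axis (along the centrifuge's y; 108 mm behind the bowl axis, 120 mm above the table). It turns with the lid: its -x axis points to the lid's front edge, its z is the lid's outward normal. Lid: flat cap 197 mm long, 216 mm wide, outer face 10 mm above the hinge axis when shut, with 16 mm flanges at front and sides on the inner face
- lid_edge (a point): middle of the lid's front edge on its outer (upper when shut) face; turns with the lid
- cover: loose grey plastic dust cover, 0.1 kg: disc 153 mm across, 4 mm thick, with a skirt 9 mm deep (inner radius 73.5 mm) round the bowl's rim. Origin: centre of the skirt's lower edge, z up (disc top at 13 mm); 103 mm above the table when seated. At its -x edge a tab, 9 thick, 36 wide, 42 mm long, slants outward and up, 40 degrees from vertical, from (-74.5, 0, 11) mm along (-0.643, 0, 0.766)
- cover_tab (a point): point in the middle of the tab's thickness and width, 29 mm along the tab from its foot, a good place for the TCP with the tool in line with the tab; axes as the cover's
- plate: drying plate, fixed: low dark box with a flat cream top slab 180 (x) x 200 (y) mm, 58 mm high. Origin at table level under its centre
- plate_top (a point): centre of the plate's flat top surface, 58 mm above the table
- bottle: bystander: amber bottle with white cap, radius 32 mm, 130 mm high, loose; origin at its underside
- slide_box: bystander: flat blue slide box 130 x 80 x 35 mm, loose; origin at its underside
- beaker: bystander: open glass beaker, radius 35 mm, 85 mm high, loose; origin at its underside
Not all that is in view belongs to the job. What is shaped like the cover but yellow is not meant.

How it is judged:
On the way, in this order (a step that is already met when the one before it is completed fails the run):
1. the cover is tipped up (more than 7 degrees) while it is still over the bowl (angle between cover's own z axis and vertical above 0.122 rad and horizontal distance between cover and bowl_rim below 0.05 m and z of cover in the frame of bowl_rim below 0.06 m), for 0.1 s.
2. the cover lies flat and released on the plate (horizontal distance between cover and plate_top below 0.05 m and z of cover in the frame of plate_top between -0.006 and 0.008 m and angle between cover's own z axis and vertical below 0.1 rad and contact force between the fingers and cover below 0.1 N and linear speed of cover below 0.03 m/s), for 0.2 s.
At the end, for the whole second after the job is handed in: The cover lies at rest, right way up and flat (within 6 degrees) on the drying plate, its centre within 50 mm of the middle of the plate's top, not touched by the fingers; the centrifuge's lid is shut past its catch (below 0.02 rad) and still. Bystanders within 30 mm of their places (all of step 2 and value of joint lid below 0.02 rad and velocity of joint lid below 0.05 rad/s).
It fails at once if bottle pushed more than 30 mm or tipped over (distance of bottle from where it was at the start of the episode above 0.03 m or angle between bottle's own z axis and vertical above 0.4 rad).
It fails at once if slide box pushed more than 30 mm or tipped over (distance of slide_box from where it was at the start of the episode above 0.03 m or angle between slide_box's own z axis and vertical above 0.4 rad).
It fails at once if beaker pushed more than 30 mm or tipped over (distance of beaker from where it was at the start of the episode above 0.03 m or angle between beaker's own z axis and vertical above 0.4 rad).
It fails at once if the cover falls or flies free (faster than 0.7 m/s, a fall of over 25 mm, out of the fingers) (linear speed of cover above 0.7 m/s and contact force between the fingers and cover below 0.1 N).
It also fails if it takes over 64 s, if anything falls off the work surface, if the arm or the gripper's body presses on something with over 40 N, if the wrist force passes 120 N, or if a joint passes its speed limit or range.

## Robot

A 6-joint arm with a two-finger parallel gripper is mounted at the origin on the work surface. World frame = base frame: x ahead of the robot, y to its left, z up, the work surface at z = 0. Lengths are in m, angles in rad, forces in N, time in s.
With the tool pointing down it reaches from about 0.4 to 0.925 m from the base axis. Payload 12.5 kg.
Tool frame: the origin (TCP) lies between the finger pads, 19 mm behind the fingertips; this is the grasp point; z points along the fingers, y is the direction in which the jaws open and shut (so a half turn about z gives the same grasp; the last joint's range is limited). The gripper opens to 95 mm and grips with 3 to 60 N. Pads are 20 mm wide; open, the fingers measure 119 mm over their backs; the gripper's body (75 mm by 180 mm) begins 59 mm behind the grasp point.
Start: joints at [-1.445, 0.491, 1.559, -0, 1.092, -0.106], TCP at [0.144, -0.608, 0.233] pointing down, gripper open.
Joint ranges: [-3.1, 3.1], [-0.84, 2.19], [0.05, 2.79], [-1.13, 4.28], [0.06, 2.93], [-2.69, 2.69]. Speed limits (rad/s): [2.22, 2.22, 2.79, 3.14, 3.14, 3.14].

## Interface

Orientations are given as a unit quaternion [x, y, z, w].
In Python, from plant import env gives the robot as it stands. The module is installed in compiled form; this text tells all that it offers.
- The arm moves only by the tool jog_arm, never from a script. Its argument "targets" is a list that holds one entry, the list of rows, each a list of 7 numbers: the turn, a rotation vector about the tool's x, y, z in degrees, then the shift along the tool's x, y, z in m, then the opening, from 0 (shut) to 1 (fully open). In form: [[[wx, wy, wz, x, y, z, gripper], ...]]. A call has 1 to 8 rows; each row shifts and turns the commanded pose from where the row before left it, along the tool's axes as they then stand; what a row does not reach is not made up. A row lasts 1/10 s, in which the tool goes at most 50 mm and 8.59 degrees, less where a joint would pass 70% of its speed; a pose out of reach is approached as far as the arm can. A call with a gripper value outside its range is refused whole. The fingers move at their own pace and stop on an object; "squeeze" is the grip in N (left out, the last holds). Time passes only in rows, so rows that do not move let the fingers close. It gives the time, the measured TCP pose, the force and the opening at its end, in the units of the state.
- env.read_state(): the state, without advancing time (a new reading comes with each control period).
- env.camera(name): name is "side" or "top" or "wrist"; returns the picture (420x560x3 uint8, blue, green, red); there is no depth.
- env.camera_params(name): a dict with "K" (3x3 intrinsics, pixels), "view" (4x4, takes a point from world to camera coordinates); the wrist camera has in their place "tool_from_camera" (4x4, takes a point from camera to tool coordinates, whose origin is the TCP and whose axes are the flange's). Camera axes: x right, y down, z forward; pixel columns grow to the right and rows downward; lengths in m; the calibration is good to about 2 mm. A picture is of the moment at which its call begins: read the wrist's pose just before it. camera_params takes no time and is no camera call.
- env.finish_job(): hands the job in, once; it reports no verdict.
The state is a dict: "t": time; "joints": joint angles; "qvel": joint speeds; "joint_efforts": joint torques, N m; "tool_pos": TCP position; "ee_rot": TCP orientation; "contact_force": force on the tool from outside, world axes, zero at the start; "moment": the same for the moment, N m; "grip_width": opening from 0.0 (shut) to 1.0 (fully open).
Only numpy, scipy, OpenCV 4.12 (cv2) and the standard library are available. Lean on these libraries where they do the work, as an engineer would, in place of code of your own. Each camera call takes 0.05 s, during which the arm holds its last target. There are 200 camera calls.

## Working session

There is one attempt and no reset: what is moved stays moved. The work goes in short steps, Python scripts to look and compute and a tool call to move; the robot and the scene stay as the last step left them, time stands still between calls to the robot, and variables do not carry over. Pictures are saved under pics/ and viewed, about 8 in all and at most 12, crops included, and the job is handed in when it is done.

Besides the shell and the picture viewer there is one more tool, called after "Emit:" as name(argument=value, ...), one argument or row to a line, values as JSON. jog_arm: Moves the arm, as the interface text tells. Its arguments: {"type":"object","properties":{"targets":{"type":"array"},"squeeze":{"type":"number"}},"required":["targets"]}

```bash
mkdir -p pics; python3 - <<'E'
from plant import env
import cv2,numpy as np
np.set_printoptions(precision=4,suppress=True)
for n in ("top","side"):
    cv2.imwrite(f"pics/{n}0.png",env.camera(n)); p=env.camera_params(n); print(n,p["K"],p["view"])
print(env.camera_params("wrist")); print(env.read_state())
E
```

```text
top [[443.1112   0.     281.8606]
 [  0.     443.1112 213.7006]
 [  0.       0.       1.    ]] [[ 0.0224 -0.9996  0.0187 -0.039 ]
 [-0.9915 -0.0246 -0.1275  0.4768]
 [ 0.128  -0.0157 -0.9917  1.5755]
 [ 0.      0.      0.      1.    ]]
side [[473.773    0.     276.3663]
 [  0.     473.773  210.8551]
 [  0.       0.       1.    ]] [[-0.9342 -0.3568  0.0083  0.4574]
 [-0.2803  0.7191 -0.6359  0.2268]
 [ 0.2209 -0.5963 -0.7717  1.2098]
 [ 0.      0.      0.      1.    ]]
{'K': array([[300.6528,   0.    , 282.4354],
       [  0.    , 300.6528, 205.9984],
       [  0.    ,   0.    ,   1.    ]]), 'tool_from_camera': array([[-0.0002, -0.9712, -0.2383,  0.0671],
       [ 1.    , -0.0004,  0.0009,  0.0001],
       [-0.001 , -0.2383,  0.9712, -0.1503],
       [ 0.    ,  0.    ,  0.    ,  1.    ]])}
{'t': 0.1, 'joints': array([-1.4446,  0.4915,  1.5594,  0.    ,  1.0917, -0.1056]), 'qvel': array([ 0.0012, -0.0021, -0.0003,  0.0008, -0.001 ,  0.0022]), 'joint_efforts': array([  0.0042, -61.3623, -25.8607,   0.0694,   0.047 ,  -0.0001]), 'tool_pos': array([ 0.1436, -0.6081,  0.2329]), 'ee_rot': array([ 0.9933,  0.1156,  0.    , -0.0005]), 'contact_force': array([ 0.0425, -0.3623,  0.6259]), 'moment': array([-0.0267,  0.0342, -0.0019]), 'grip_width': 1.0021023964455986}
```

View pics/top0.png

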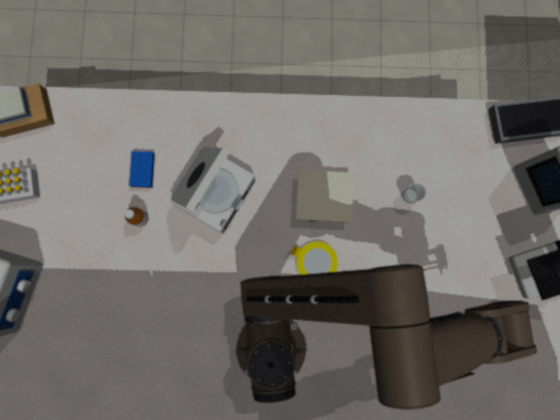

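View pics/side0.png

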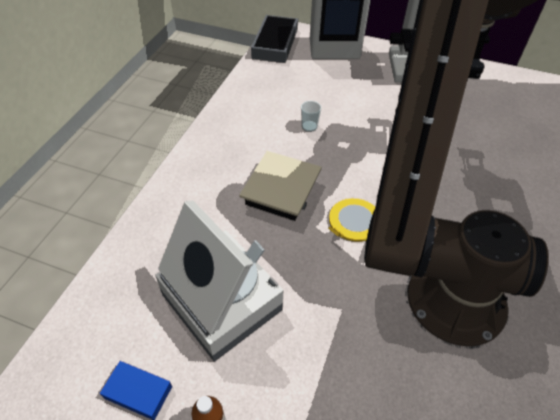

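Top view: centrifuge near (220,190) with its lid hinged at the upper left, plate near (325,195), yellow decoy at (316,260), bottle at (135,215), slide box at (142,168) and beaker at (413,192). Side view: the tab sticks up at (255,250). I'll enlarge the centrifuge and plate for accurate pixels.

```bash
python3 - <<'E'
import cv2
a=cv2.imread("pics/top0.png")[140:240,165:365]
cv2.imwrite("pics/topz.png",cv2.resize(a,None,fx=4,fy=4,interpolation=cv2.INTER_CUBIC))
a=cv2.imread("pics/side0.png")[195:355,150:310]
cv2.imwrite("pics/sidez.png",cv2.resize(a,None,fx=3.75,fy=3.75,interpolation=cv2.INTER_CUBIC))
E
```

```text
(no output)
```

View pics/topz.png

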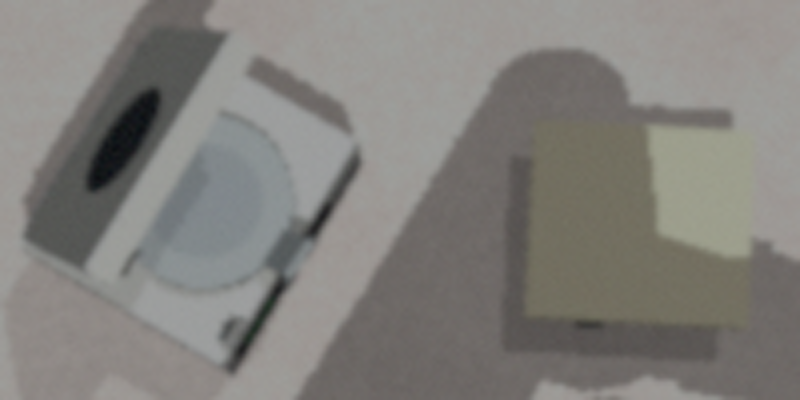

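View pics/sidez.png

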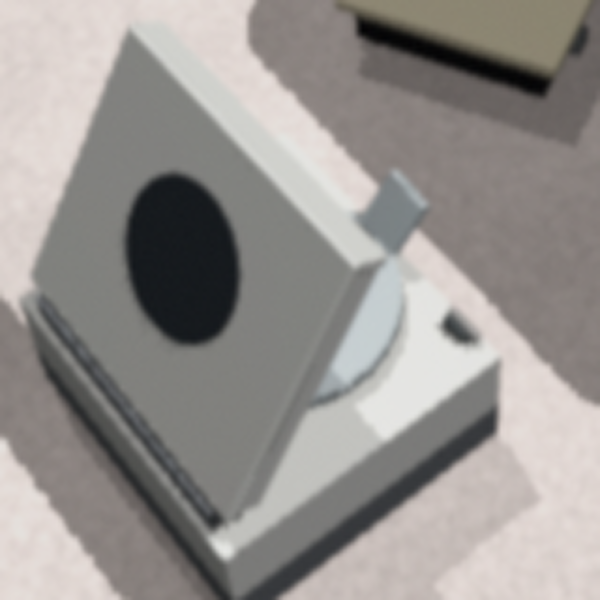

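Enlarged top view: housing front corners are at zoom (360,150) and (232,368), the cover disc is centred at about (208,203), and the plate top corners are (535,122), (755,128), (748,327) and (525,318). Enlarged side view: housing corners are (497,360), (232,555) and (25,297), lid edge corners are (133,25) and (360,268), and the tab tip is at (395,170)–(430,207). I'll fit poses from these points.

```bash
cat > h.py <<'E'
from plant import env
import cv2,numpy as np
from scipy.optimize import least_squares
from scipy.spatial.transform import Rotation as R
np.set_printoptions(precision=4,suppress=True)
P={n:env.camera_params(n) for n in ("top","side","wrist")}
def proj(n,X):
    p=P[n]; c=np.asarray(X)@p["view"][:3,:3].T+p["view"][:3,3]; c=c@p["K"].T; return c[:,:2]/c[:,2:]
def wproj(X,s):   # world -> wrist pixel for state s
    T=P["wrist"]["tool_from_camera"]; t=R.from_quat(s["ee_rot"]).inv().apply(np.asarray(X)-s["tool_pos"])
    c=(t-T[:3,3])@T[:3,:3]@P["wrist"]["K"].T; return c[:,:2]/c[:,2:]
def W(q,X): return R.from_euler("z",q[2]).apply(np.asarray(X)/1000.)+[q[0],q[1],0]
def delta(pos,rot,s=None):
    s=s or env.read_state(); r=R.from_quat(s["ee_rot"])
    print("t",s["t"],"turn deg",np.rad2deg((r.inv()*rot).as_rotvec()),"shift m",r.inv().apply(np.asarray(pos)-s["tool_pos"]),
      "F",s["contact_force"],"grip",s["grip_width"],"pos",s["tool_pos"],"j",s["joints"])
def grasprot(yaw,tip=0.,slant=40.):  # tool in line with tab; tip = degrees cover tipped up
    return R.from_euler("z",yaw)*R.from_euler("y",-np.deg2rad(slant-tip))*R.from_matrix(np.array([[0,1,0],[1,0,0],[0,0,-1.]]))
E
python3 - <<'E'
from h import *
z=lambda a,f,o:(np.array(a)+.5)/f-.5+o
T=z([(360,150),(232,368),(208,203)],4,[165,140]); Tm=[(-85,-115,100),(-85,115,100),(0,0,116)]
S=z([(497,360),(232,555),(25,297)],3.75,[150,195]); Sm=[(-85,115,100),(125,115,100),(125,-115,100)]
L=z([(133,25),(360,268)],3.75,[150,195])
def lid(a):return [(108-197*np.cos(a)+10*np.sin(a),y,120+197*np.sin(a)+10*np.cos(a)) for y in(-108,108)]
def f(q): return np.r_[proj("top",W(q,Tm))-T,proj("side",W(q,Sm))-S,proj("side",W(q,lid(q[3])))-L].ravel()
c=least_squares(f,[.45,.25,1.,1.],loss="soft_l1"); print("centrifuge",c.x,f(c.x).reshape(-1,2))
tip=z([(395,170),(430,207)],3.75,[150,195])
print("tip pred",(proj("side",W(c.x,[(-101.5,-18,146),(-101.5,18,146)]))-[150,195])*3.75)
D=z([(535,122),(755,128),(748,327),(525,318)],4,[165,140]); Dm=[(90,100,58),(90,-100,58),(-90,-100,58),(-90,100,58)]
g=lambda q:(proj("top",W(q,Dm))-D).ravel()
d=least_squares(g,[.45,0,0]); print("plate",d.x,g(d.x).reshape(-1,2))
rot=grasprot(c.x[2]); print(rot.as_matrix()); delta(W(c.x,[(-93.1,0,136.2)])[0],rot)
E
```

```text
centrifuge [0.54   0.2026 1.0593 1.034 ] [[-0.133  -0.9316]
 [-2.6427  0.8946]
 [-0.7259  0.559 ]
 [ 2.8857 -1.0743]
 [-0.3767  1.1751]
 [-0.197  -0.3179]
 [-0.1953 -0.9442]
 [-0.0912 -0.7531]]
tip pred [[393.7354 164.5617]
 [428.7624 199.9828]]
plate [ 0.5442 -0.18   -0.0195] [[-0.4206 -0.5284]
 [-0.2305  0.4734]
 [ 0.446   0.1282]
 [ 0.1967 -0.0775]]
[[-0.872   0.375   0.3146]
 [ 0.4895  0.668   0.5605]
 [ 0.      0.6428 -0.766 ]]
t 0.1 turn deg [ -18.5294   47.424  -130.5205] shift m [ 0.5091 -0.6293  0.0974] F [ 0.0425 -0.3623  0.6259] grip 1.0021023964455986 pos [ 0.1436 -0.6081  0.2329] j [-1.4446  0.4915  1.5594  0.      1.0917 -0.1056]
```

```bash
cat >> h.py <<'E'
C=np.array([.54,.2026,1.0593]); PL=np.array([.5442,-.18,-.0195])
def rows(poss,rots,g,s=None):
    s=s or env.read_state(); p=s["tool_pos"]; r=R.from_quat(s["ee_rot"])
    for q,o in zip(poss,rots):
        print(np.round(np.r_[np.rad2deg((r.inv()*o).as_rotvec()),r.inv().apply(q-p),g],4).tolist()); p,r=q,o
E
python3 - <<'E'
from h import *
s=env.read_state(); n=20
a0,r0=np.arctan2(s["tool_pos"][1],s["tool_pos"][0]),np.hypot(*s["tool_pos"][:2])
e=np.array([.463,.065,.25]); a1,r1=np.arctan2(e[1],e[0]),np.hypot(*e[:2])
u=np.linspace(0,1,n+1)[1:]; a=a0+(a1-a0)*u; r=r0+(r1-r0)*u; z=.2329+(e[2]-.2329)*u
rr=R.from_quat(s["ee_rot"]); yaw=C[2]+np.pi/2-np.arctan2(*rr.as_matrix()[[1,0],[0,0]]); print(np.rad2deg(yaw)/n)
rows(np.c_[r*np.cos(a),r*np.sin(a),z],[R.from_euler("z",yaw*x)*rr for x in u],.5)
E
```

```text
6.870662615671037
[0.0009, -0.0072, -6.8707, 0.0456, -0.0096, -0.0008, 0.5]
[0.0009, -0.0072, -6.8707, 0.0454, -0.0075, -0.0008, 0.5]
[0.0009, -0.0072, -6.8707, 0.0451, -0.0054, -0.0008, 0.5]
[0.0009, -0.0072, -6.8707, 0.0447, -0.0034, -0.0008, 0.5]
[0.0009, -0.0072, -6.8707, 0.0442, -0.0014, -0.0008, 0.5]
[0.0009, -0.0072, -6.8707, 0.0437, 0.0005, -0.0008, 0.5]
[0.0009, -0.0072, -6.8707, 0.0431, 0.0024, -0.0009, 0.5]
[0.0009, -0.0072, -6.8707, 0.0423, 0.0042, -0.0009, 0.5]
[0.0009, -0.0072, -6.8707, 0.0416, 0.006, -0.0009, 0.5]
[0.0009, -0.0072, -6.8707, 0.0407, 0.0077, -0.0009, 0.5]
[0.0009, -0.0072, -6.8707, 0.0398, 0.0093, -0.0009, 0.5]
[0.0009, -0.0072, -6.8707, 0.0388, 0.0108, -0.0009, 0.5]
[0.0009, -0.0072, -6.8707, 0.0377, 0.0123, -0.0009, 0.5]
[0.0009, -0.0072, -6.8707, 0.0366, 0.0137, -0.0009, 0.5]
[0.0009, -0.0072, -6.8707, 0.0355, 0.0151, -0.0009, 0.5]
[0.0009, -0.0072, -6.8707, 0.0343, 0.0163, -0.0009, 0.5]
[0.0009, -0.0072, -6.8707, 0.0331, 0.0175, -0.0009, 0.5]
[0.0009, -0.0072, -6.8707, 0.0318, 0.0186, -0.0009, 0.5]
[0.0009, -0.0072, -6.8707, 0.0305, 0.0197, -0.0009, 0.5]
[0.0009, -0.0072, -6.8707, 0.0292, 0.0206, -0.0009, 0.5]
```

Emit:
jog_arm(
  targets=[
    [[0,0,-6.87,0.0456,-0.0096,-0.001,0.5],[0,0,-6.87,0.0454,-0.0075,-0.001,0.5],[0,0,-6.87,0.0451,-0.0054,-0.001,0.5],[0,0,-6.87,0.0447,-0.0034,-0.001,0.5],[0,0,-6.87,0.0442,-0.0014,-0.001,0.5],[0,0,-6.87,0.0437,0.0005,-0.001,0.5],[0,0,-6.87,0.043,0.0024,-0.001,0.5],[0,0,-6.87,0.0423,0.0042,-0.001,0.5]],
  ],
)

```text
t: 0.9
tool_pos: [0.4131, -0.3806, 0.2412]
ee_rot: [0.826, 0.563, -0.0, -0.0]
contact_force: [-0.1, -0.7, 0.6]
grip_width: 0.504
```

Emit:
jog_arm(
  targets=[
    [[0,0,-6.87,0.0416,0.006,-0.001,0.5],[0,0,-6.87,0.0407,0.0077,-0.001,0.5],[0,0,-6.87,0.0398,0.0093,-0.001,0.5],[0,0,-6.87,0.0388,0.0108,-0.001,0.5],[0,0,-6.87,0.0377,0.0123,-0.001,0.5],[0,0,-6.87,0.0366,0.0137,-0.001,0.5],[0,0,-6.87,0.0355,0.0151,-0.001,0.5],[0,0,-6.87,0.0343,0.0163,-0.001,0.5]],
  ],
)

```text
t: 1.7
tool_pos: [0.4929, -0.0762, 0.2492]
ee_rot: [0.473, 0.881, -0.0, -0.0]
contact_force: [0.1, -0.1, 0.1]
grip_width: 0.5
```

```bash
python3 - <<'E'
from h import *
delta([.463,.065,.25],grasprot(C[2],40)); delta([.463,.065,.213],grasprot(C[2]))
E
```

```text
t 1.7 turn deg [ -0.0113  -0.0183 -27.2049] shift m [ 0.1342  0.053  -0.0008] F [ 0.0812 -0.1002  0.1057] grip 0.49993139617198434 pos [ 0.4929 -0.0762  0.2492] j [-0.2858  0.294   1.8404 -0.      1.0075 -0.8703]
t 1.7 turn deg [-39.2447   9.4759 -26.0895] shift m [0.1342 0.053  0.0362] F [ 0.0812 -0.1002  0.1057] grip 0.49993139617198434 pos [ 0.4929 -0.0762  0.2492] j [-0.2858  0.294   1.8404 -0.      1.0075 -0.8703]
```

Emit:
jog_arm(
  targets=[
    [[0,0,-6.8,0.036,0.008,0,0.5],[0,0,-6.8,0.036,0.012,0,0.5],[0,0,-6.8,0.034,0.016,0,0.5],[0,0,-6.8,0.03,0.02,0,0.5],[-8,0,0,0,0,0,0.5],[-8,0,0,0,0,0,0.5],[-8,0,0,0,0,0,0.5],[-8,0,0,0,0,0,0.5]],
  ],
)

```text
t: 2.5
tool_pos: [0.4399, 0.0611, 0.2499]
ee_rot: [0.245, 0.93, 0.265, 0.071]
contact_force: [-0.4, 0.9, -0.4]
grip_width: 0.497
```

Emit:
jog_arm(
  targets=[
    [[-8,0,0,0,0,0,0.5],[0,0,0,0,0,0,0.5]],
  ],
)

```text
t: 2.7
tool_pos: [0.4391, 0.06, 0.2483]
ee_rot: [0.242, 0.909, 0.328, 0.085]
contact_force: [-0.2, 0.9, 0.4]
grip_width: 0.5
```

```bash
python3 - <<'E'
from h import *
s=env.read_state(); a=env.camera("wrist"); cv2.imwrite("pics/w1.png",a); cv2.imwrite("pics/s1.png",env.camera("side"))
print("pred tab tip,foot,disc c, front corners",wproj(W(C,[(-101.5,-18,146),(-101.5,18,146),(-93.1,0,136.2),(0,0,116),(-85,115,100),(-85,-115,100)]),s))
delta(W(C,[(-93.1,0,136.2)])[0],grasprot(C[2]))
E
```

```text
pred tab tip,foot,disc c, front corners [[273.3098 240.3377]
 [272.7743 204.3451]
 [273.6556 218.7823]
 [322.7877 201.3116]
 [256.3753 100.6116]
 [261.6914 303.1424]]
t 2.8 turn deg [-0.7454  0.0805 -0.4309] shift m [-0.0179 -0.009   0.138 ] F [1.6824 0.1962 0.6823] grip 0.498898150443395 pos [0.4395 0.0603 0.2488] j [-0.3954  0.192   2.1909  0.9199  0.9105 -2.0907]
```

View pics/w1.png

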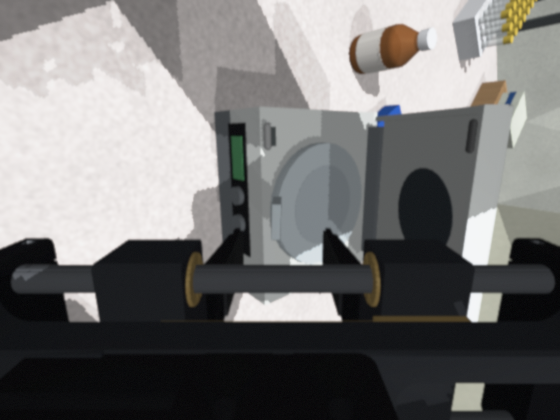

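The wrist view shows the tab at about (277, 197–240), a few pixels from the prediction (273, 204–240). The disc centre is at about (317,202). I'll close in and look again.

Emit:
jog_arm(
  targets=[
    [[-0.7,0,-0.4,-0.009,-0.004,0.04,0.5],[0,0,0,-0.009,-0.004,0.04,0.5],[0,0,0,0,0,0,0.5]],
  ],
)

```text
t: 3.1
tool_pos: [0.4779, 0.0933, 0.1797]
ee_rot: [0.236, 0.91, 0.331, 0.085]
contact_force: [-1.0, -0.8, 0.7]
grip_width: 0.502
```

```bash
python3 - <<'E'
from h import *
s=env.read_state(); a=env.camera("wrist"); o=(170,100)
z=lambda p:((np.array(p)-o)*3).round()
cv2.imwrite("pics/w2.png",cv2.resize(a[100:300,170:430],None,fx=3,fy=3,interpolation=cv2.INTER_CUBIC))
t=lambda x,y,k:(-74.5-.643*x-.766*k,y,114+.766*x-.643*k)
print("tip corners (upper face +y,-y; lower face), foot",z(wproj(W(C,[t(42,18,-4.5),t(42,-18,-4.5),t(42,18,4.5),t(42,-18,4.5)]),s)))
print("disc",z(wproj(W(C,[(0,0,116),(-76.5,0,116),(0,76.5,116),(76.5,0,116),(-85,115,100)]),s)))
delta(W(C,[(-93.1,0,136.2)])[0],grasprot(C[2]))
E
```

```text
tip corners (upper face +y,-y; lower face), foot [[347. 327.]
 [346. 479.]
 [306. 327.]
 [307. 479.]]
disc [[ 512.  314.]
 [ 327.  356.]
 [ 525.   65.]
 [ 645.  284.]
 [ 258. -106.]]
t 3.15 turn deg [ 0.0111 -0.1993  0.1505] shift m [-0.0011 -0.0036  0.0559] F [ 0.0904  0.1256 -0.3193] grip 0.498916544441346 pos [0.4774 0.093  0.1813] j [-0.288   0.367   2.2045  1.1298  0.7672 -2.278 ]
```

View pics/w2.png

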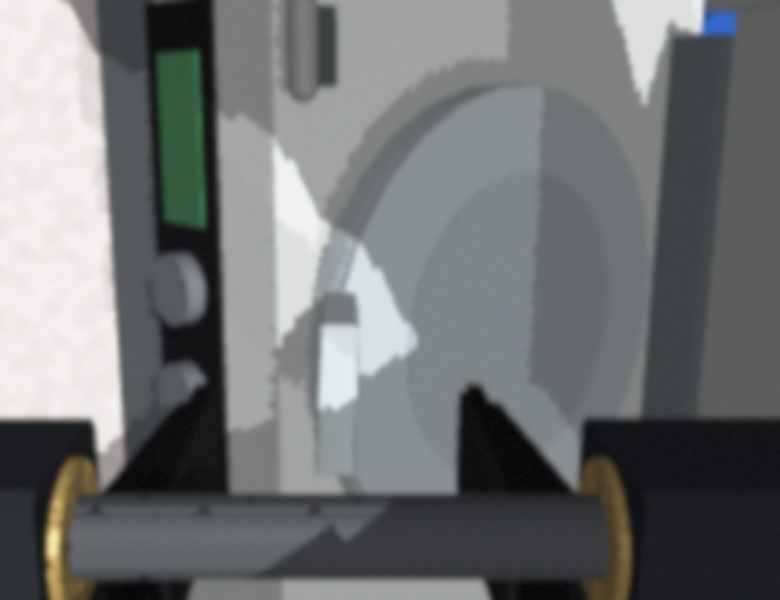

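The tab end shows at zoom columns 318–358 and rows 323–472. That is about 2.7 mm toward tool +y and 1.3 mm toward +x of the prediction, so I'm correcting and grasping.

Emit:
jog_arm(
  targets=[
    [[0,0,0,0,-0.001,0.02,0.5],[0,0,0,0,0,0.02,0.5],[0,0,0,0,0,0.014,0.5],[0,0,0,0,0,0,0.3],[0,0,0,0,0,0,0.0],[0,0,0,0,0,0,0.0],[0,0,0,0,0,0,0.0],[0,0,0,0,0,0,0.0]],
  ],
  squeeze=40,
)

```text
t: 3.95
tool_pos: [0.4944, 0.1208, 0.1414]
ee_rot: [0.237, 0.909, 0.332, 0.089]
contact_force: [-0.2, 0.4, -0.4]
grip_width: 0.135
```

```bash
python3 - <<'E'
from h import *
s=env.read_state(); delta(W(C,[(-93.1,0,136.2)])[0],grasprot(C[2]))
# tipping plan: rotate about far skirt edge (x=+76.5,z=103) 12 deg in 4 rows, from TCP
p0=s["tool_pos"]; piv=W(C,[(79,0,105)])[0]; ax=np.r_[-np.sin(C[2]),np.cos(C[2]),0]; r0=R.from_quat(s["ee_rot"])
Q=[R.from_rotvec(ax*np.deg2rad(k)) for k in (3,6,9,12)]
rows([piv+q.apply(p0-piv) for q in Q],[q*r0 for q in Q],0)
print(piv+Q[-1].apply(p0-piv))
E
```

```text
t 3.95 turn deg [0.1946 0.1576 0.1718] shift m [ 0.0003 -0.0029  0.0043] F [-0.1864  0.3644 -0.4237] grip 0.13507041595926395 pos [0.4944 0.1208 0.1414] j [-0.2111  0.4648  2.211   1.3013  0.6929 -2.4127]
[3.0, 0.009, -0.0082, -0.0, 0.0074, -0.0055, 0.0]
[3.0, 0.009, -0.0082, -0.0, 0.0074, -0.0055, 0.0]
[3.0, 0.009, -0.0082, -0.0, 0.0074, -0.0055, 0.0]
[3.0, 0.009, -0.0082, -0.0, 0.0074, -0.0055, 0.0]
[0.4999 0.1307 0.1765]
```

Emit:
jog_arm(
  targets=[
    [[0,0,0,0,0,0,0],[0,0,0,0,0,0,0],[0,0,0,0,0,0,0]],
  ],
)

```text
t: 4.25
tool_pos: [0.4947, 0.121, 0.1414]
ee_rot: [0.237, 0.909, 0.333, 0.089]
contact_force: [0.7, -2.3, 5.8]
grip_width: 0.091
```

Emit:
jog_arm(
  targets=[
    [[1.5,0,0,0,0.0037,-0.0027,0],[1.5,0,0,0,0.0037,-0.0027,0],[1.5,0,0,0,0.0037,-0.0027,0],[1.5,0,0,0,0.0037,-0.0027,0]],
  ],
)

```text
t: 4.65
tool_pos: [0.4966, 0.1253, 0.1585]
ee_rot: [0.241, 0.925, 0.283, 0.076]
contact_force: [-1.3, -0.2, -1.6]
grip_width: 0.09
```

Emit:
jog_arm(
  targets=[
    [[2,0,0,0,0.005,-0.0037,0],[2,0,0,0,0.005,-0.0037,0],[2,0,0,0,0.005,-0.0037,0],[2,0,0,0,0.005,-0.0037,0],[0,0,0,0,0,0,0],[0,0,0,0,0,0,0],[0,0,0,0,0,0,0]],
  ],
)

```text
t: 5.35
tool_pos: [0.5008, 0.1336, 0.1809]
ee_rot: [0.246, 0.942, 0.219, 0.058]
contact_force: [-0.3, 0.3, -1.3]
grip_width: 0.093
```

```bash
python3 - <<'E'
from h import *
s=env.read_state(); delta(W(C,[(-93.1,0,136.2)])[0],grasprot(C[2],14))
a=env.camera("side"); b=env.camera("wrist")
x=cv2.resize(a[195:345,150:350],None,fx=2.8,fy=2.8,interpolation=cv2.INTER_CUBIC)
cv2.imwrite("pics/m3.png",cv2.vconcat([x,cv2.resize(b,None,fx=.4,fy=.4)]) if 0 else x)
E
```

```text
t 5.35 turn deg [0.196  0.0966 0.0978] shift m [-0.0003 -0.0321  0.034 ] F [-0.2888  0.3283 -1.283 ] grip 0.09269841765998033 pos [0.5008 0.1336 0.1809] j [-0.0664  0.3574  2.0686  0.7304  0.6387 -1.7066]
```

View pics/m3.png

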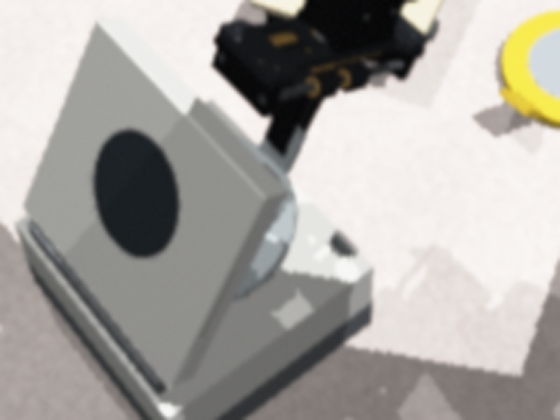

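Side view: the tab is held and the cover is tipped about 14° with its far edge still on the bowl. Next I'll check which yaws the wrist allows at the plate.

```bash
cat >> h.py <<'E'
Y=lambda a:R.from_euler("y",a); Z=lambda a:R.from_euler("z",a)
def fk(j,c): return Z(j[0])*Y(j[1]+j[2])*Z(j[3])*Y(j[4])*Z(j[5])*c
E
python3 - <<'E'
from h import *
j0=[-1.4446,.4915,1.5594,0,1.0917,-.1056]; r0=R.from_quat([.9933,.1156,0,-.0005])
c=fk(j0,R.identity()).inv()*r0; print("const",c.as_matrix())
s=env.read_state(); print("err deg",np.rad2deg((fk(s["joints"],c).inv()*R.from_quat(s["ee_rot"])).magnitude()))
for dy in (90,75,60.7,45,30,15):
  yaw=np.deg2rad(dy); t=grasprot(yaw); p=np.array([.5442,-.18])-.0965*np.array([np.cos(yaw),np.sin(yaw)])
  w=p-.2*t.as_matrix()[:2,2]
  for phi in (2.3,2.6):
    m=(Y(-phi)*Z(-np.arctan2(w[1],w[0]))*t*c.inv()).as_matrix()
    e=Y(-phi)*Z(-np.arctan2(w[1],w[0]))*t*c.inv()
    j5=np.arccos(m[2,2]); j4=np.arctan2(m[1,2],m[0,2]); j6=np.arctan2(m[2,1],-m[2,0])
    print(dy,phi,"tcp",p,"j1",np.arctan2(w[1],w[0]),"j4-6",np.round([j4,j5,j6],2))
E
```

```text
const [[-0.0001 -1.     -0.    ]
 [ 1.     -0.0001  0.    ]
 [-0.     -0.      1.    ]]
err deg 0.004597379618538841
90 2.3 tcp [ 0.5442 -0.2765] j1 -0.6398543052964485 j4-6 [ 0.56  1.34 -2.48]
90 2.6 tcp [ 0.5442 -0.2765] j1 -0.6398543052964485 j4-6 [ 0.62  1.09 -2.66]
75 2.3 tcp [ 0.5192 -0.2732] j1 -0.6854739793088882 j4-6 [ 0.66  1.25 -2.34]
75 2.6 tcp [ 0.5192 -0.2732] j1 -0.6854739793088882 j4-6 [ 0.76  1.02 -2.56]
60.7 2.3 tcp [ 0.497  -0.2642] j1 -0.7141955773190821 j4-6 [ 0.76  1.14 -2.21]
60.7 2.6 tcp [ 0.497  -0.2642] j1 -0.7141955773190821 j4-6 [ 0.89  0.94 -2.47]
45 2.3 tcp [ 0.476  -0.2482] j1 -0.7220742136645955 j4-6 [ 0.87  1.   -2.06]
45 2.6 tcp [ 0.476  -0.2482] j1 -0.7220742136645955 j4-6 [ 1.06  0.83 -2.37]
30 2.3 tcp [ 0.4606 -0.2282] j1 -0.6971832455845894 j4-6 [ 0.96  0.83 -1.89]
30 2.6 tcp [ 0.4606 -0.2282] j1 -0.6971832455845894 j4-6 [ 1.24  0.69 -2.28]
15 2.3 tcp [ 0.451 -0.205] j1 -0.6299328030256169 j4-6 [ 1.03  0.62 -1.69]
15 2.6 tcp [ 0.451 -0.205] j1 -0.6299328030256169 j4-6 [ 1.47  0.53 -2.22]
```

```bash
python3 - <<'E'
from h import *
s=env.read_state(); r=R.from_quat(s["ee_rot"]); p=s["tool_pos"]
wp=[([.476,.09,.211],4),([.465,.01,.245],4),([.4975,-.2633,.245],8)]
for q,n in wp: print(n,r.inv().apply(np.array(q)-p)/n); p=np.array(q)
E
```

```text
4 [ 0.0001 -0.0079 -0.0123]
4 [-0.0074 -0.0131 -0.0159]
8 [-0.0202 -0.025  -0.0122]
```

Emit:
jog_arm(
  targets=[
    [[0,0,0,0,-0.008,-0.0123,0],[0,0,0,0,-0.008,-0.0123,0],[0,0,0,0,-0.008,-0.0123,0],[0,0,0,0,-0.008,-0.0123,0],[0,0,0,-0.0074,-0.013,-0.016,0],[0,0,0,-0.0074,-0.013,-0.016,0],[0,0,0,-0.0074,-0.013,-0.016,0],[0,0,0,-0.0074,-0.013,-0.016,0]],
  ],
)

```text
t: 6.25
tool_pos: [0.465, 0.0086, 0.2468]
ee_rot: [0.246, 0.942, 0.219, 0.059]
contact_force: [-0.4, 0.6, 0.1]
grip_width: 0.004
```

Emit:
jog_arm(
  targets=[
    [[0,0,0,-0.0202,-0.025,-0.0122,0],[0,0,0,-0.0202,-0.025,-0.0122,0],[0,0,0,-0.0202,-0.025,-0.0122,0],[0,0,0,-0.0202,-0.025,-0.0122,0],[0,0,0,-0.0202,-0.025,-0.0122,0],[0,0,0,-0.0202,-0.025,-0.0122,0],[0,0,0,-0.0202,-0.025,-0.0122,0],[0,0,0,-0.0202,-0.025,-0.0122,0]],
  ],
)

```text
t: 7.05
tool_pos: [0.497, -0.2651, 0.2463]
ee_rot: [0.246, 0.942, 0.219, 0.059]
contact_force: [-0.1, -0.6, 0.3]
grip_width: 0.006
```

Emit:
jog_arm(
  targets=[
    [[-3.5,0,0,0,0,0,0],[-3.5,0,0,0,0,0,0],[-3.5,0,0,0,0,0,0],[-3.5,0,0,0,0,0,0],[0,0,0,0,0,0,0]],
  ],
)

```text
t: 7.55
tool_pos: [0.4968, -0.2642, 0.2454]
ee_rot: [0.238, 0.908, 0.333, 0.088]
contact_force: [-0.1, 0.5, -0.3]
grip_width: 0.003
```

```bash
python3 - <<'E'
from h import *
delta([.4975,-.2633,.15],R.from_quat([.237,.909,.333,.089]))
delta([.4975,-.2633,.0964],R.from_quat([.237,.909,.333,.089]))
E
```

```text
t 7.55 turn deg [-0.0335 -0.0447 -0.1229] shift m [-0.     -0.0608  0.0736] F [-0.1006  0.5143 -0.2648] grip 0.002599027303891355 pos [ 0.4968 -0.2642  0.2454] j [-0.8872  0.4825  1.7216  0.6737  1.3056 -2.253 ]
t 7.55 turn deg [-0.0335 -0.0447 -0.1229] shift m [ 0.0001 -0.0955  0.1145] F [-0.1006  0.5143 -0.2648] grip 0.002599027303891355 pos [ 0.4968 -0.2642  0.2454] j [-0.8872  0.4825  1.7216  0.6737  1.3056 -2.253 ]
```

The grip went empty during the pull: the far skirt probably hooked on the rim, because I pulled out before lifting enough. I'll look where the cover is now.

```bash
python3 - <<'E'
from h import *
a=env.camera("top"); b=env.camera("side")
a=cv2.resize(a[140:290,160:360],None,fx=2,fy=2,interpolation=cv2.INTER_CUBIC)
b=cv2.resize(b[195:345,140:340],None,fx=2,fy=2,interpolation=cv2.INTER_CUBIC)
cv2.imwrite("pics/m4.png",cv2.hconcat([a,b]))
E
```

```text
(no output)
```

View pics/m4.png

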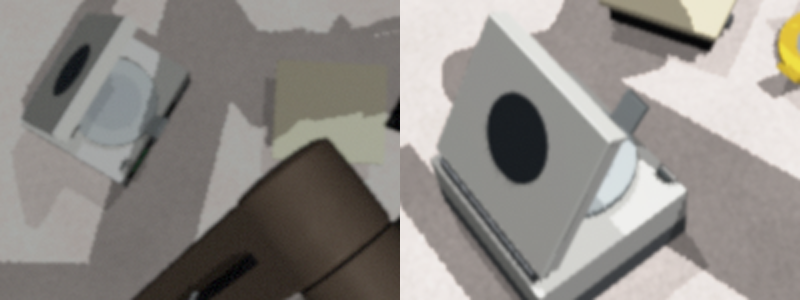

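Both views show the cover back on the bowl, apparently seated, with the tab at side-crop (630,115). I'll go back, grip deeper and harder, and lift straight up before pulling out.

```bash
python3 - <<'E'
from h import *
s=env.read_state(); r=R.from_quat(s["ee_rot"]); p=s["tool_pos"]
for q,n in [([.4695,.03,.245],7),([.4695,.076,.2027],2)]: print(n,r.inv().apply(np.array(q)-p)/n); p=np.array(q)
E
```

```text
7 [0.024  0.0265 0.0224]
2 [0.0113 0.0017 0.0291]
```

Emit:
jog_arm(
  targets=[
    [[0,0,0,0.024,0.0265,0.0224,0.5],[0,0,0,0.024,0.0265,0.0224,0.5],[0,0,0,0.024,0.0265,0.0224,0.5],[0,0,0,0.024,0.0265,0.0224,0.5],[0,0,0,0.024,0.0265,0.0224,0.5],[0,0,0,0.024,0.0265,0.0224,0.5],[0,0,0,0.024,0.0265,0.0224,0.5]],
  ],
)

```text
t: 8.35
tool_pos: [0.4694, 0.0326, 0.2458]
ee_rot: [0.236, 0.909, 0.331, 0.089]
contact_force: [0.7, 0.1, -0.2]
grip_width: 0.49
```

Emit:
jog_arm(
  targets=[
    [[0,0,0,0.0113,0.0017,0.029,0.5],[0,0,0,0.0113,0.0017,0.029,0.5],[0,0,0,0,0,0,0.5]],
  ],
)

```text
t: 8.65
tool_pos: [0.4685, 0.0792, 0.202]
ee_rot: [0.235, 0.909, 0.332, 0.087]
contact_force: [-1.0, -0.4, 0.7]
grip_width: 0.497
```

```bash
python3 - <<'E'
from h import *
s=env.read_state(); a=env.camera("wrist"); o=(170,100)
z=lambda p:((np.array(p)-o)*3).round()
cv2.imwrite("pics/w5.png",cv2.resize(a[100:300,170:430],None,fx=3,fy=3,interpolation=cv2.INTER_CUBIC))
t=lambda x,y,k:(-74.5-.643*x-.766*k,y,114+.766*x-.643*k)
print("tip corners",z(wproj(W(C,[t(42,18,-4.5),t(42,-18,-4.5),t(42,18,4.5),t(42,-18,4.5)]),s)))
print("disc",z(wproj(W(C,[(0,0,116),(-76.5,0,116),(0,76.5,116),(76.5,0,116),(-85,115,100)]),s)))
delta(W(C,[(-93.1,0,136.2)])[0],grasprot(C[2]))
E
```

```text
tip corners [[340. 304.]
 [339. 439.]
 [304. 304.]
 [304. 439.]]
disc [[492. 298.]
 [323. 333.]
 [503.  72.]
 [617. 272.]
 [262. -80.]]
t 8.7 turn deg [ 0.1335 -0.0311  0.2631] shift m [-0.0007 -0.0047  0.0834] F [-0.1304 -0.8175 -0.1445] grip 0.4990562037965459 pos [0.4693 0.078  0.203 ] j [-0.3313  0.3166  2.1969  1.059   0.8146 -2.2268]
```

View pics/w5.png

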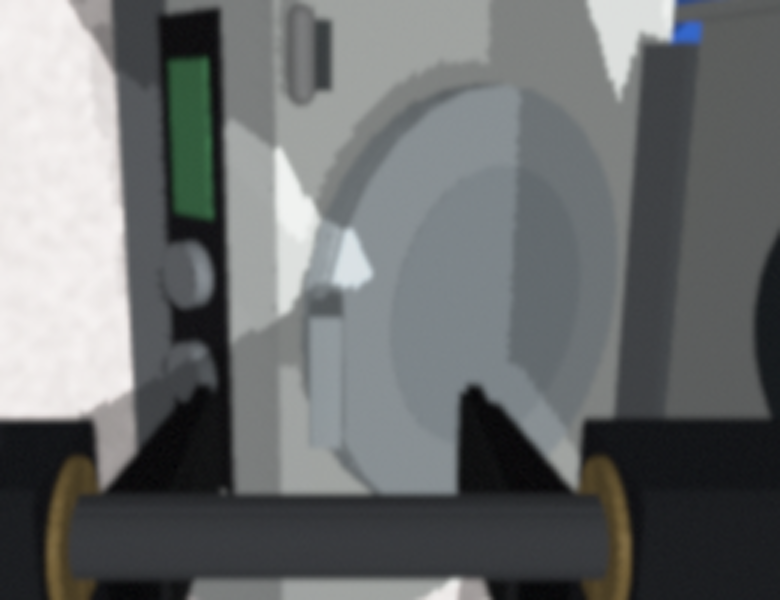

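The tab end is at zoom columns 309–344 and rows 315–448, so it sits about 2.7 mm toward tool −x and 1.3 mm toward +y of nominal. The disc edges match a seated cover. I'll correct and grip at 60 N.

Emit:
jog_arm(
  targets=[
    [[0,0,0,-0.0034,-0.0034,0.025,0.5],[0,0,0,0,0,0.03,0.5],[0,0,0,0,0,0.02,0.4],[0,0,0,0,0,0.01,0.3],[0,0,0,0,0,0,0],[0,0,0,0,0,0,0],[0,0,0,0,0,0,0],[0,0,0,0,0,0,0]],
  ],
  squeeze=60,
)

```text
t: 9.5
tool_pos: [0.4989, 0.1201, 0.1367]
ee_rot: [0.237, 0.909, 0.332, 0.089]
contact_force: [-2.0, -2.8, 4.0]
grip_width: 0.093
```

Emit:
jog_arm(
  targets=[
    [[0,0,0,0,0,0,0],[0,0,0,0,0,0,0],[0,0,0,0,0,0,0]],
  ],
)

```text
t: 9.8
tool_pos: [0.499, 0.1203, 0.1367]
ee_rot: [0.237, 0.909, 0.332, 0.089]
contact_force: [-1.9, -5.1, 7.8]
grip_width: 0.09
```

```bash
python3 - <<'E'
from h import *
s=env.read_state(); delta(W(C,[(-93.1,0,136.2)])[0],grasprot(C[2]))
p0=s["tool_pos"]; piv=W(C,[(77,0,105)])[0]; ax=np.r_[-np.sin(C[2]),np.cos(C[2]),0]; r0=R.from_quat(s["ee_rot"])
Q=[R.from_rotvec(ax*np.deg2rad(k)) for k in (2,4,6,8,10,12)]
rows([piv+q.apply(p0-piv) for q in Q],[q*r0 for q in Q],0)
print("up 10mm in tool",(Q[-1]*r0).inv().apply([0,0,.01]))
E
```

```text
t 9.8 turn deg [0.2266 0.193  0.1751] shift m [ 0.0046 -0.0012 -0.0005] F [-1.8994 -5.112   7.8447] grip 0.09018029091923245 pos [0.499  0.1203 0.1367] j [-0.2101  0.4788  2.2042  1.3117  0.6906 -2.4244]
[2.0, 0.0061, -0.0067, -0.0, 0.0047, -0.0037, 0.0]
[2.0, 0.0061, -0.0067, -0.0, 0.0047, -0.0037, 0.0]
[2.0, 0.0061, -0.0067, -0.0, 0.0047, -0.0037, 0.0]
[2.0, 0.0061, -0.0067, -0.0, 0.0047, -0.0037, 0.0]
[2.0, 0.0061, -0.0067, -0.0, 0.0047, -0.0037, 0.0]
[2.0, 0.0061, -0.0067, -0.0, 0.0047, -0.0037, 0.0]
up 10mm in tool [-0.      0.0047 -0.0088]
```

Emit:
jog_arm(
  targets=[
    [[2,0,0,0,0.0047,-0.0037,0],[2,0,0,0,0.0047,-0.0037,0],[2,0,0,0,0.0047,-0.0037,0],[2,0,0,0,0.0047,-0.0037,0],[2,0,0,0,0.0047,-0.0037,0],[2,0,0,0,0.0047,-0.0037,0],[0,0,0,0,0,0,0],[0,0,0,0,0,0,0]],
  ],
)

```text
t: 10.6
tool_pos: [0.5033, 0.1298, 0.1702]
ee_rot: [0.244, 0.939, 0.236, 0.063]
contact_force: [0.0, -0.1, -0.7]
grip_width: 0.093
```

Emit:
jog_arm(
  targets=[
    [[0,0,0,0,0.0024,-0.0044,0],[0,0,0,0,0.0024,-0.0044,0],[0,0,0,0,0,0,0]],
  ],
)

```text
t: 10.9
tool_pos: [0.5038, 0.1295, 0.1808]
ee_rot: [0.245, 0.938, 0.235, 0.063]
contact_force: [0.0, 0.9, -1.3]
grip_width: 0.09
```

Holding with low force. I'll continue straight up another 25 mm and check.

Emit:
jog_arm(
  targets=[
    [[0,0,0,0,0.0024,-0.0044,0],[0,0,0,0,0.0024,-0.0044,0],[0,0,0,0,0.0024,-0.0044,0],[0,0,0,0,0.0024,-0.0044,0],[0,0,0,0,0.0024,-0.0044,0],[0,0,0,0,0,0,0]],
  ],
)

```text
t: 11.5
tool_pos: [0.5038, 0.13, 0.2061]
ee_rot: [0.244, 0.939, 0.235, 0.064]
contact_force: [-0.4, 0.6, -2.1]
grip_width: 0.089
```

```bash
python3 - <<'E'
from h import *
s=env.read_state(); r=R.from_quat(s["ee_rot"]); p=s["tool_pos"]; print(s["grip_width"],s["contact_force"],p)
for q,n in [([.4825,.09,.22],4),([.468,.02,.235],4)]: print(n,r.inv().apply(np.array(q)-p)/n); p=np.array(q)
b=env.camera("side")
cv2.imwrite("pics/m6.png",cv2.resize(b[195:345,140:340],None,fx=2.8,fy=2.8,interpolation=cv2.INTER_CUBIC))
E
```

```text
0.08866533052119163 [-0.3542  0.6021 -2.0633] [0.5038 0.13   0.2061]
4 [-0.0003 -0.0083 -0.0084]
4 [-0.0054 -0.0133 -0.0113]
```

View pics/m6.png

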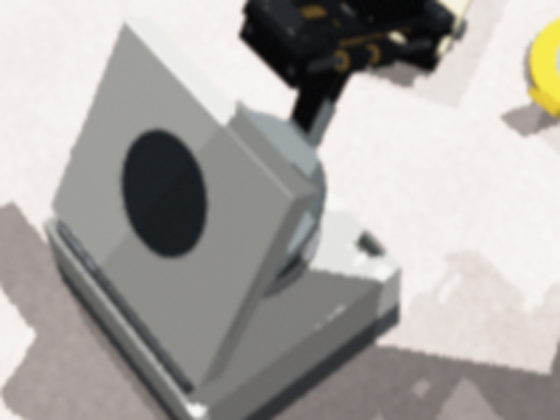

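The cover hangs in the grip, clear of the rim. Now I'll pull it out.

Emit:
jog_arm(
  targets=[
    [[0,0,0,0,-0.0083,-0.0084,0],[0,0,0,0,-0.0083,-0.0084,0],[0,0,0,0,-0.0083,-0.0084,0],[0,0,0,0,-0.0083,-0.0084,0]],
  ],
)

```text
t: 11.95
tool_pos: [0.4809, 0.0895, 0.2196]
ee_rot: [0.245, 0.939, 0.235, 0.063]
contact_force: [0.0, -0.3, -0.5]
grip_width: 0.095
```

Emit:
jog_arm(
  targets=[
    [[0,0,0,-0.0054,-0.0133,-0.0113,0],[0,0,0,-0.0054,-0.0133,-0.0113,0],[0,0,0,-0.0054,-0.0133,-0.0113,0],[0,0,0,-0.0054,-0.0133,-0.0113,0]],
  ],
)

```text
t: 12.35
tool_pos: [0.4664, 0.0192, 0.2345]
ee_rot: [0.245, 0.939, 0.235, 0.063]
contact_force: [-0.1, 0.4, -1.4]
grip_width: 0.09
```

```bash
python3 - <<'E'
from h import *
s=env.read_state(); r=R.from_quat(s["ee_rot"]); p=s["tool_pos"]; print(s["grip_width"],s["contact_force"],p)
for q,n in [([.4975,-.2633,.235],9)]: print(n,r.inv().apply(np.array(q)-p)/n)
E
```

```text
0.0895615418235083 [-0.1336  0.4355 -1.431 ] [0.4664 0.0192 0.2345]
9 [-0.0184 -0.0226 -0.0121]
```

Emit:
jog_arm(
  targets=[
    [[0,0,0,-0.012,-0.015,-0.008,0],[0,0,0,-0.02,-0.0245,-0.0132,0],[0,0,0,-0.02,-0.0245,-0.0132,0],[0,0,0,-0.02,-0.0245,-0.0132,0],[0,0,0,-0.02,-0.0245,-0.0132,0],[0,0,0,-0.02,-0.0245,-0.0132,0],[0,0,0,-0.02,-0.0245,-0.0132,0],[0,0,0,-0.02,-0.0245,-0.0132,0]],
  ],
)

```text
t: 13.15
tool_pos: [0.4952, -0.2407, 0.2353]
ee_rot: [0.245, 0.938, 0.235, 0.063]
contact_force: [0.6, -0.4, -1.5]
grip_width: 0.097
```

Emit:
jog_arm(
  targets=[
    [[0,0,0,-0.0136,-0.017,-0.0085,0],[-3,0,0,0,0,0,0],[-3,0,0,0,0,0,0],[-3,0,0,0,0,0,0],[-3,0,0,0,0,0,0],[0,0,0,0,0,0,0]],
  ],
)

```text
t: 13.75
tool_pos: [0.4976, -0.2629, 0.234]
ee_rot: [0.238, 0.908, 0.333, 0.088]
contact_force: [-0.1, 0.3, -1.3]
grip_width: 0.092
```

```bash
python3 - <<'E'
from h import *
g=R.from_quat([.237,.909,.332,.089])
delta([.498,-.2624,.12],g); delta([.498,-.2624,.0917],g)
b=env.camera("side"); 
cv2.imwrite("pics/m7.png",cv2.resize(b[100:280,180:420],None,fx=2.5,fy=2.5,interpolation=cv2.INTER_CUBIC))
E
```

```text
t 13.75 turn deg [ 0.0507 -0.0736 -0.1151] shift m [ 0.0001 -0.0732  0.0874] F [-0.1252  0.2653 -1.325 ] grip 0.09230660318875923 pos [ 0.4976 -0.2629  0.234 ] j [-0.8845  0.4957  1.7339  0.6791  1.2841 -2.2681]
t 13.75 turn deg [ 0.0507 -0.0736 -0.1151] shift m [ 0.0002 -0.0915  0.109 ] F [-0.1252  0.2653 -1.325 ] grip 0.09230660318875923 pos [ 0.4976 -0.2629  0.234 ] j [-0.8845  0.4957  1.7339  0.6791  1.2841 -2.2681]
```

View pics/m7.png

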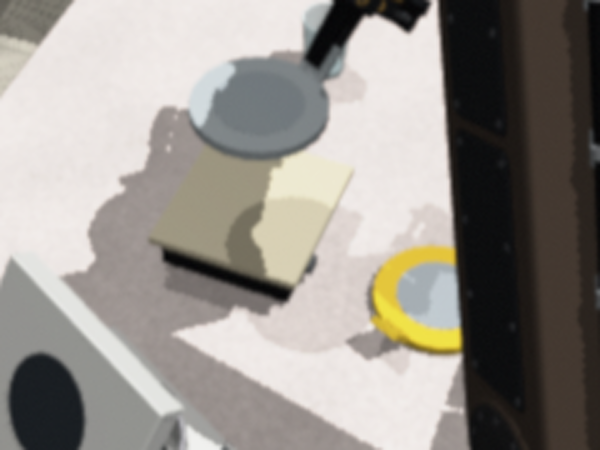

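The cover hangs roughly level above the plate, with disc centre at crop (260,107). Lowering.

```bash
python3 - <<'E'
from h import *
q=np.r_[.5442-.0003,-.18-.0005,C[2]]
for t in (-4,0,4):
  # cover rotated by t deg about TCP in tip direction
  rel=R.from_euler("y",t,degrees=True).apply(np.array([94.5,0,13-33.7])) ; print(t,(proj("side",[R.from_euler("z",C[2]).apply(rel/1000)+[.4976,-.2629,.234]])-[180,100])*2.5)
E
```

```text
-4 [[254.582   95.1637]]
0 [[255.3379  99.3449]]
4 [[256.4143 103.2361]]
```

Emit:
jog_arm(
  targets=[
    [[0,0,0,0,-0.0129,0.0154,0],[0,0,0,0,-0.0129,0.0154,0],[0,0,0,0,-0.0129,0.0154,0],[0,0,0,0,-0.0129,0.0154,0],[0,0,0,0,-0.0129,0.0154,0],[0,0,0,0,-0.0097,0.0115,0],[0,0,0,0,0,0,0]],
  ],
)

```text
t: 14.5
tool_pos: [0.4988, -0.2613, 0.1178]
ee_rot: [0.237, 0.909, 0.332, 0.087]
contact_force: [-0.0, 0.4, -1.7]
grip_width: 0.088
```

Emit:
jog_arm(
  targets=[
    [[0,0,0,0,-0.0019,0.0023,0],[0,0,0,0,-0.0019,0.0023,0],[0,0,0,0,-0.0019,0.0023,0],[0,0,0,0,-0.0019,0.0023,0]],
  ],
)

```text
t: 14.9
tool_pos: [0.4993, -0.2616, 0.1073]
ee_rot: [0.236, 0.909, 0.332, 0.088]
contact_force: [-0.3, 0.1, -1.7]
grip_width: 0.09
```

Emit:
jog_arm(
  targets=[
    [[0,0,0,0,-0.0019,0.0023,0],[0,0,0,0,-0.0013,0.0015,0],[0,0,0,0,0,0,0]],
  ],
)

```text
t: 15.2
tool_pos: [0.4992, -0.2614, 0.1018]
ee_rot: [0.237, 0.909, 0.332, 0.088]
contact_force: [0.7, -0.6, -1.6]
grip_width: 0.093
```

Emit:
jog_arm(
  targets=[
    [[0,0,0,0,-0.0013,0.0015,0],[0,0,0,0,-0.0013,0.0015,0],[0,0,0,0,0,0,0]],
  ],
)

```text
t: 15.5
tool_pos: [0.4992, -0.2615, 0.0979]
ee_rot: [0.237, 0.909, 0.332, 0.088]
contact_force: [0.1, 0.1, -1.9]
grip_width: 0.095
```

Emit:
jog_arm(
  targets=[
    [[0,0,0,0,-0.0013,0.0015,0],[0,0,0,0,-0.0006,0.0008,0],[0,0,0,0,0,0,0]],
  ],
)

```text
t: 15.8
tool_pos: [0.4993, -0.2615, 0.095]
ee_rot: [0.237, 0.909, 0.332, 0.088]
contact_force: [-0.4, 0.7, -1.5]
grip_width: 0.089
```

Emit:
jog_arm(
  targets=[
    [[0,0,0,0,-0.0006,0.0008,0],[0,0,0,0,-0.0006,0.0008,0],[0,0,0,0,0,0,0]],
  ],
)

```text
t: 16.1
tool_pos: [0.4993, -0.2614, 0.093]
ee_rot: [0.237, 0.909, 0.332, 0.088]
contact_force: [-0.3, -0.2, -2.2]
grip_width: 0.09
```

Emit:
jog_arm(
  targets=[
    [[0,0,0,0,-0.0006,0.0008,0],[0,0,0,0,-0.0006,0.0008,0],[0,0,0,0,0,0,0]],
  ],
)

```text
t: 16.4
tool_pos: [0.4994, -0.2615, 0.0917]
ee_rot: [0.237, 0.909, 0.332, 0.089]
contact_force: [-2.6, -1.8, 6.0]
grip_width: 0.089
```

Emit:
jog_arm(
  targets=[
    [[0,0,0,0,-0.0006,0.0008,0],[0,0,0,0,0,0,0],[0,0,0,0,0,0,0]],
  ],
)

```text
t: 16.7
tool_pos: [0.4994, -0.2615, 0.0916]
ee_rot: [0.236, 0.909, 0.333, 0.089]
contact_force: [-5.8, -2.4, 15.8]
grip_width: 0.091
```

It touched down at the expected height. I'll ease off, release and retreat along the tab.

Emit:
jog_arm(
  targets=[
    [[0,0,0,0,0.0006,-0.0008,0.0],[0,0,0,0,0,0,0.2],[0,0,0,0,0,0,0.3],[0,0,0,0,0,0,0.35],[0,0,0,0,0,0,0.35],[0,0,0,0,0,0,0.35]],
  ],
)

```text
t: 17.3
tool_pos: [0.4994, -0.2613, 0.0911]
ee_rot: [0.237, 0.909, 0.332, 0.088]
contact_force: [-0.2, -0.1, -0.1]
grip_width: 0.348
```

Emit:
jog_arm(
  targets=[
    [[0,0,0,0,0,-0.01,0.35],[0,0,0,0,0,-0.02,0.35],[0,0,0,0,0,-0.03,0.35],[0,0,0,0,0,-0.04,0.35],[0,0,0,0,0,-0.04,0.35],[0,0,0,0,0,0,0.35]],
  ],
)

```text
t: 17.9
tool_pos: [0.4544, -0.3435, 0.2019]
ee_rot: [0.237, 0.909, 0.329, 0.091]
contact_force: [-0.9, -0.1, -0.6]
grip_width: 0.353
```

```bash
python3 - <<'E'
from h import *
b=env.camera("side"); a=env.camera("top"); cv2.imwrite("pics/after_s.png",b); cv2.imwrite("pics/after_t.png",a)
s=env.read_state(); print(s["tool_pos"],s["joints"],s["contact_force"])
# numeric check of cover: compare top view to start around plate
d=cv2.absdiff(a,cv2.imread("pics/top0.png"))[150:230,290:360].max(2)
g=cv2.cvtColor(b,cv2.COLOR_BGR2HSV)
m=((g[...,1]<45)&(g[...,0]>70)&(g[...,0]<130)).astype(np.uint8); m[:, :]*=1
n,l,st,ce=cv2.connectedComponentsWithStats(m)
for k in range(1,n):
    if st[k,4]>300: print(st[k],ce[k])
print("pred side disc c",proj("side",[[.5442,-.18,.071]]),"edges",proj("side",[[.5442-.0765,-.18,.071],[.5442+.0765,-.18,.071],[.5442,-.1035,.071],[.5442,-.2565,.071]]))
E
```

```text
[ 0.4546 -0.3405  0.1986] [-1.0194  0.5754  1.6925  0.6235  1.3154 -2.3807] [0.2969 1.0097 0.6096]
[409   0  10  98 376] [413.1144  52.3697]
[ 360   14   18  122 1422] [368.8608  74.0422]
[ 234   16   64   46 1269] [271.9094  40.2805]
[301 101  20  30 466] [309.7403 115.3691]
[ 364  138   18  109 1175] [372.4672 190.6   ]
[ 256  152   55   48 1715] [283.3079 177.8251]
[340 206  25  24 509] [352.9312 217.5422]
[ 465  213   63   47 1763] [496.1934 235.9217]
[162 291 120  70 619] [230.2973 330.3829]
pred side disc c [[281.1012 176.4726]] edges [[305.9519 183.4861]
 [256.8505 169.6284]
 [271.591  194.7937]
 [290.0038 159.3219]]
```

The cover is on the plate: its side-view blob centre (283,178) against the predicted disc centre (281,176), with the right width. Now the lid: rise, go upright, and move above and behind it with closed fingers.

Emit:
jog_arm(
  targets=[
    [[0,0,0,0,0.028,-0.033,0.2],[0,0,0,0,0.03,-0.036,0],[0,0,0,0,0.03,-0.036,0],[0,0,0,0,0.03,-0.036,0],[8,0,0,0,0,0,0],[8,0,0,0,0,0,0],[8,0,0,0,0,0,0],[8,0,0,0,0,0,0]],
  ],
)

```text
t: 18.8
tool_pos: [0.4542, -0.34, 0.3814]
ee_rot: [0.251, 0.965, 0.066, 0.019]
contact_force: [-0.4, -0.7, -0.9]
grip_width: 0.005
```

Emit:
jog_arm(
  targets=[
    [[8,0,0,0,0,0,0],[0,0,0,0.013,0.04,0,0],[0,0,0,0.0147,0.0442,0,0],[0,0,0,0.0147,0.0442,0,0],[0,0,0,0.0147,0.0442,0,0],[0,0,0,0.0147,0.0442,0,0],[0,0,0,0.0147,0.0442,0,0],[0,0,0,0,0,0,0]],
  ],
)

```text
t: 19.6
tool_pos: [0.5062, -0.0653, 0.3815]
ee_rot: [0.25, 0.968, 0.002, 0.001]
contact_force: [0.1, -1.5, -0.1]
grip_width: 0.002
```

```bash
python3 - <<'E'
from h import *
delta(np.r_[W(C,[(60,0,0)])[0][:2],.40],grasprot(C[2],40))
E
```

```text
t 19.6 turn deg [0.218  0.0505 0.3962] shift m [ 0.0995  0.3109 -0.0174] F [ 0.0589 -1.5198 -0.0802] grip 0.002479869250186337 pos [ 0.5062 -0.0653  0.3815] j [-0.2596  0.1987  1.6066  0.0036  1.3345 -1.3266]
```

Emit:
jog_arm(
  targets=[
    [[0.2,0,0.4,0.0142,0.0444,-0.003,0],[0,0,0,0.0142,0.0444,-0.003,0],[0,0,0,0.0142,0.0444,-0.003,0],[0,0,0,0.0142,0.0444,-0.003,0],[0,0,0,0.0142,0.0444,-0.003,0],[0,0,0,0.0142,0.0444,-0.002,0],[0,0,0,0.0142,0.0444,0,0],[0,0,0,0,0,0,0]],
  ],
)

```text
t: 20.4
tool_pos: [0.5731, 0.2534, 0.3968]
ee_rot: [0.254, 0.967, -0.001, -0.0]
contact_force: [0.7, -0.9, -0.6]
grip_width: 0.003
```

```bash
python3 - <<'E'
from h import *
s=env.read_state(); g=grasprot(C[2],40); delta(np.r_[W(C,[(60,0,0)])[0][:2],.31],g)
th=np.r_[1.04,np.arange(.96,-.01,-.06)]
X=[W(C,[(60,0,310)])[0]]+[W(C,[(120-175*np.cos(a)+10*np.sin(a),0,139+175*np.sin(a)+10*np.cos(a))])[0] for a in th]
print(X[-1])
rows(X,[g]*len(X),0)
E
```

```text
t 20.4 turn deg [-0.1082  0.0276 -0.0694] shift m [ 0.004  -0.0004  0.0868] F [ 0.6743 -0.8975 -0.6275] grip 0.003496996239388312 pos [0.5731 0.2534 0.3968] j [ 0.3117  0.3848  1.3028 -0.0016  1.455  -0.7462]
[0.5131 0.1546 0.149 ]
[-0.1082, 0.0276, -0.0694, 0.004, -0.0004, 0.0868, 0.0]
[0.0, 0.0, 0.0, -0.0, -0.02, 0.015, 0.0]
[0.0, 0.0, 0.0, 0.0, -0.0122, 0.0069, 0.0]
[0.0, 0.0, 0.0, -0.0, -0.0088, 0.0058, 0.0]
[0.0, 0.0, 0.0, -0.0, -0.0084, 0.0063, 0.0]
[0.0, 0.0, 0.0, 0.0, -0.008, 0.0068, 0.0]
[0.0, 0.0, 0.0, 0.0, -0.0076, 0.0073, 0.0]
[0.0, 0.0, 0.0, 0.0, -0.0071, 0.0077, 0.0]
[0.0, 0.0, 0.0, -0.0, -0.0067, 0.0081, 0.0]
[0.0, 0.0, 0.0, 0.0, -0.0062, 0.0085, 0.0]
[0.0, 0.0, 0.0, -0.0, -0.0056, 0.0089, 0.0]
[0.0, 0.0, 0.0, 0.0, -0.0051, 0.0092, 0.0]
[0.0, 0.0, 0.0, 0.0, -0.0045, 0.0095, 0.0]
[0.0, 0.0, 0.0, 0.0, -0.004, 0.0097, 0.0]
[0.0, 0.0, 0.0, -0.0, -0.0034, 0.01, 0.0]
[0.0, 0.0, 0.0, -0.0, -0.0028, 0.0101, 0.0]
[0.0, 0.0, 0.0, 0.0, -0.0022, 0.0103, 0.0]
[0.0, 0.0, 0.0, -0.0, -0.0015, 0.0104, 0.0]
[0.0, 0.0, 0.0, -0.0, -0.0009, 0.0105, 0.0]
```

Emit:
jog_arm(
  targets=[
    [[0,0,0,0.004,0,0.043,0],[0,0,0,0,0,0.043,0],[0,0,0,0,-0.02,0.015,0],[0,0,0,0,-0.0122,0.0069,0],[0,0,0,0,-0.0088,0.0058,0],[0,0,0,0,-0.0084,0.0063,0]],
  ],
)

```text
t: 21.0
tool_pos: [0.5453, 0.2072, 0.2788]
ee_rot: [0.256, 0.967, -0.0, 0.001]
contact_force: [0.4, 1.3, 1.1]
grip_width: 0.004
```

Emit:
jog_arm(
  targets=[
    [[0,0,0,0,-0.008,0.0068,0],[0,0,0,0,-0.0076,0.0073,0],[0,0,0,0,-0.0071,0.0077,0],[0,0,0,0,-0.0067,0.0081,0]],
  ],
)

```text
t: 21.4
tool_pos: [0.5309, 0.1816, 0.2489]
ee_rot: [0.256, 0.967, -0.001, 0.002]
contact_force: [1.1, 0.1, 1.5]
grip_width: 0.003
```

```bash
python3 - <<'E'
from h import *
s=env.read_state(); print(s["tool_pos"],s["contact_force"],s["moment"])
E
```

```text
[0.5309 0.1816 0.2489] [1.1358 0.1093 1.4718] [ 0.0078 -0.2938 -0.0145]
```

Emit:
jog_arm(
  targets=[
    [[0,0,0,0,-0.0062,0.0085,0],[0,0,0,0,-0.0056,0.0089,0],[0,0,0,0,-0.0051,0.0092,0],[0,0,0,0,-0.0045,0.0095,0],[0,0,0,0,-0.004,0.0097,0],[0,0,0,0,-0.0034,0.01,0]],
  ],
)

```text
t: 22.0
tool_pos: [0.5168, 0.1568, 0.1927]
ee_rot: [0.256, 0.967, -0.001, 0.001]
contact_force: [0.2, -0.9, 0.6]
grip_width: 0.002
```

Emit:
jog_arm(
  targets=[
    [[0,0,0,0,-0.0028,0.0101,0],[0,0,0,0,-0.0022,0.0103,0]],
  ],
)

```text
t: 22.2
tool_pos: [0.5144, 0.1525, 0.1723]
ee_rot: [0.256, 0.967, -0.001, 0.001]
contact_force: [-1.1, 0.1, 0.3]
grip_width: 0.003
```

Emit:
jog_arm(
  targets=[
    [[0,0,0,0,-0.0015,0.006,0],[0,0,0,0,0,0.004,0]],
  ],
)

```text
t: 22.4
tool_pos: [0.5137, 0.1512, 0.1625]
ee_rot: [0.256, 0.967, -0.001, 0.001]
contact_force: [-0.3, -0.9, 1.1]
grip_width: 0.006
```

Emit:
jog_arm(
  targets=[
    [[0,0,0,0,0,0.002,0],[0,0,0,0,0,0.002,0],[0,0,0,0,0,0,0]],
  ],
)

```text
t: 22.7
tool_pos: [0.5139, 0.1514, 0.1592]
ee_rot: [0.256, 0.967, -0.001, 0.002]
contact_force: [-1.1, 0.9, -0.3]
grip_width: 0.004
```

Emit:
jog_arm(
  targets=[
    [[0,0,0,0,0,0.0015,0],[0,0,0,0,0,0.0015,0],[0,0,0,0,0,0,0]],
  ],
)

```text
t: 23.0
tool_pos: [0.5141, 0.1513, 0.1575]
ee_rot: [0.256, 0.967, -0.0, 0.002]
contact_force: [-4.0, -1.3, 14.4]
grip_width: 0.0
```

Emit:
jog_arm(
  targets=[
    [[0,0,0,0,0,0.0015,0],[0,0,0,0,0,0.0015,0],[0,0,0,0,0,0,0]],
  ],
)

```text
t: 23.3
tool_pos: [0.5139, 0.151, 0.1539]
ee_rot: [0.256, 0.967, -0.001, 0.002]
contact_force: [-2.8, -3.0, 6.3]
grip_width: 0.007
```

At the catch the force reached 14 N and then fell, so it is probably snapping past. I'll press on to the stop.

Emit:
jog_arm(
  targets=[
    [[0,0,0,0,0,0.0015,0],[0,0,0,0,0,0.0015,0],[0,0,0,0,0,0,0]],
  ],
)

```text
t: 23.6
tool_pos: [0.5139, 0.1514, 0.15]
ee_rot: [0.256, 0.967, -0.001, 0.001]
contact_force: [0.4, 0.8, -0.4]
grip_width: 0.003
```

Emit:
jog_arm(
  targets=[
    [[0,0,0,0,0,0.001,0],[0,0,0,0,0,0.001,0],[0,0,0,0,0,0,0]],
  ],
)

```text
t: 23.9
tool_pos: [0.514, 0.1514, 0.1489]
ee_rot: [0.256, 0.967, -0.0, 0.002]
contact_force: [-3.1, 0.2, 11.2]
grip_width: 0.003
```

Emit:
jog_arm(
  targets=[
    [[0,0,0,0,0,0.001,0],[0,0,0,0,0,0,0]],
  ],
)

```text
t: 24.1
tool_pos: [0.514, 0.1514, 0.1487]
ee_rot: [0.256, 0.967, -0.0, 0.002]
contact_force: [-5.4, -2.2, 20.5]
grip_width: 0.004
```

Emit:
jog_arm(
  targets=[
    [[0,0,0,0,0,-0.01,0],[0,0,0,0,0,-0.03,0],[0,0,0,0,0,-0.04,0],[0,0,0,0,-0.03,-0.03,0],[0,0,0,0,-0.04,-0.02,0],[0,0,0,0,-0.04,0,0],[0,0,0,0,0,0,0]],
  ],
)

```text
t: 24.8
tool_pos: [0.4574, 0.0536, 0.2781]
ee_rot: [0.257, 0.966, -0.001, 0.002]
contact_force: [0.3, 0.5, -0.2]
grip_width: 0.005
```

```bash
python3 - <<'E'
from h import *
a=env.camera("top"); b=env.camera("side")
print("lid shut side pix crop:",(proj("side",W(C,[(-89,108,130),(-89,-108,130)]))-[110,100])*1.54,"top",(proj("top",W(C,[(-89,108,130),(-89,-108,130)]))-[110,110]))
a=cv2.resize(a[130:280,110:440],None,fx=2.4,fy=2,interpolation=cv2.INTER_CUBIC)[:, :400*2]
b=cv2.resize(b[100:400,70:410],(792,300)) if 0 else b[60:360,60:460]
b=cv2.resize(b,(400,300)); a=a[:300,:400]
cv2.imwrite("pics/end.png",cv2.resize(cv2.hconcat([b,a]),None,fx=1,fy=1))
E
```

```text
lid shut side pix crop: [[269.0526 277.1037]
 [183.6648 189.2736]] top [[111.0165 120.5957]
 [144.064   66.6599]]
```

View pics/end.png

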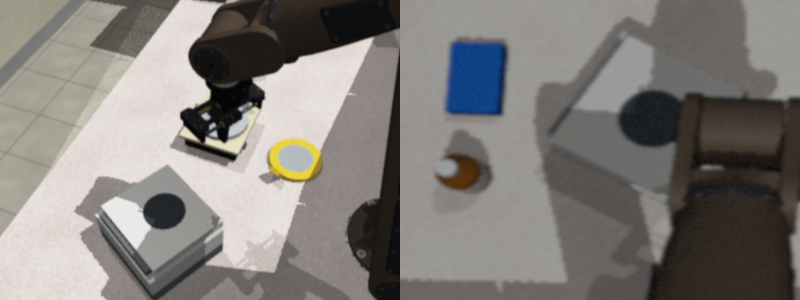

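The lid is flat and shut, the grey cover is on the plate beneath the view of the gripper, and the bottle and slide box look undisturbed. Handing in.

```bash
python3 - <<'E'
from plant import env
print(env.read_state()["t"]); print(env.finish_job())
E
```

```text
24.9
the job is handed in; nothing more can be done
None
```

I moved the cover from the bowl to the drying plate, closed the lid past its catch, and handed the job in at 24.9 s. The interface gave no verdict.

**Failed first try:** I pulled the cover out before lifting it far enough, and it slipped from the fingers while tipped 14 degrees. The far skirt probably hooked on the rim. It fell back onto the bowl, and the pictures showed it seated again. I don't think that fall broke the 0.7 m/s limit, since its centre dropped only about 20 mm, but I didn't measure it. The second try, with a deeper 60 N grip and a straight lift before pulling out, held all the way.

**Cover:** It touched down on the plate at the height I had calculated. After release, the side camera put its centre within about 2 pixels of the plate's middle, roughly 7 mm, and it looked level.

**Lid:** The force rose to 14 N at the catch and dropped as the lid went past. It then built to 20 N against a hard stop at the calculated shut height. The last picture shows the lid flat.

**Bystanders:** The bottle and slide box looked unmoved in the last picture. The beaker was outside that picture; the arm was never planned close to it. The gripper partly hid the cover in that picture, so the check after release is the better evidence for where it lies.

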